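# White-reference a dip probe and hold it through two guide bushings

### The arm

A 6-joint arm with a two-finger parallel gripper is mounted at the origin on the work surface. World frame = base frame: x ahead of the robot, y to its left, z up, the work surface at z = 0. Lengths are in mm, angles in rad, forces in N, time in s.
With the tool pointing down it reaches from about 275 to 750 mm from the base axis. Payload 10.2 kg.
Tool frame: the origin (TCP) lies midway between the tips of the shut fingers; the grasp point (between the pads) lies 19 mm behind it (ctrl.grip_depth is the distance from the TCP to the grasp point, in mm); y points along the fingers, x is the direction in which the jaws open and shut, and the axes are right-handed (so a half turn about y gives the same grasp; the last joint's range is limited). The gripper opens to 85 mm and grips with 20 to 120 N. Pads are 22 mm wide; open, the fingers measure 114 mm over their backs; the gripper's body (76 mm by 85 mm) begins 54 mm behind the grasp point. The pads swing forward as they close: fully open they stand 13 mm farther back than shut.
Start: joints at [-1.382, 0.313, 1.498, -0, 1.331, -0.223], TCP at [210.124, -481.123, 231.294] pointing down, gripper open.
Joint ranges: [-2.94, 2.94], [-0.97, 2.17], [0.19, 2.56], [-1.23, 4.37], [0.02, 3.11], [-2.88, 2.88]. Speed limits (rad/s): [2.39, 2.39, 3.01, 3.14, 3.14, 3.14].

### API

Orientations are given as a unit quaternion [w, x, y, z].
In Python, from rig import ctrl gives the robot as it stands. The module is installed in compiled form; this text tells all that it offers.
- The arm moves only by the tool drive_tool, never from a script. Its arguments are lists of equal length, an entry for each row: "gripper": the closure, from 0 (fully open) to 1 (shut); "offset": the shift along the tool's x, y, z in m, a list of three; "turn": the turn about the tool's y in degrees. In form: {"gripper": [gripper, ...], "offset": [[tx, ty, tz], ...], "turn": [turn, ...]}. A call has 1 to 20 rows; each row shifts and turns the commanded pose from where the row before left it, along the tool's axes as they then stand; what a row does not reach is not made up. A row lasts 1/12 s, in which the tool goes at most 41.7 mm and 7.16 degrees, less where a joint would pass 70% of its speed; a pose out of reach is approached as far as the arm can. A call is refused whole if a number of a shift passes 0.0417 or a number of a turn 7.16, either way. A call with a gripper value outside its range is refused whole. The fingers move at their own pace and stop on an object; "force" is the grip in N (left out, the last holds). Time passes only in rows, so rows that do not move let the fingers close. It gives the time, the measured TCP pose, the force and the opening at its end, in the units of the state.
- ctrl.sense(): the state, without advancing time (a new reading comes with each control period).
- ctrl.capture(name): name is "side" or "top"; returns (picture, depth): 400x640x3 uint8, red, green, blue; 400x640 float32, mm along the optical axis (not along the pixel's ray), 0 where there is no reading.
- ctrl.camera_params(name): a dict with "fovy" (degrees; the focal length in pixels is half the picture's height over the tangent of half this angle, whatever the lens; pixels are square), "cx", "cy" (the principal point, pixels), "distortion" ([k1, k2, p1, p2, k3] as OpenCV has them; the pictures are not rectified), "view" (4x4, takes a point from world to camera coordinates). Camera axes: x right, y down, z forward; pixel columns grow to the right and rows downward; lengths in mm; the calibration is good to about 2 mm. A picture is of the moment at which its call begins. camera_params takes no time and is no camera call.
- ctrl.finish_job(): hands the job in, once; it reports no verdict.
Trained networks look in the newest picture that a camera, given by its name, has taken for a name from the list of things; names that differ only in an ending like _2 or _b are one class to them, and where a whole thing is asked for, a point or a joint stands for the part that bears it (a point fixed in the world has none). Each returns a list of dicts, best first, with "score" (0 to 1); they miss things now and then, are a little off and sometimes report something else, mostly with a low value. They report only what shows in the picture. A call takes as long as a camera call.
- ctrl.boxes_of(camera, query): "centre" ([x, y, z] in mm, in the coordinates of the camera as it stood for that picture, good to about 4 mm: the middle of the surface that is visible of it).
- ctrl.regions_of(camera, query): "mask" (400x640 bool, what is visible of it).
- ctrl.pinpoint(camera, query): "centre" ([x, y, z] in mm, in the coordinates of the camera as it stood for that picture, good to about 4 mm: a listed point, or the origin of a listed thing).
The state is a dict: "time_s": time; "joints": joint angles; "dq": joint speeds; "tau": joint torques, N m; "eef_pos": TCP position; "ee_rot": TCP orientation; "force": force on the tool from outside, world axes, zero at the start; "wrist_torque": the same for the moment, N m; "grip_width": opening from 0.0 (shut) to 1.0 (fully open).
Only numpy, scipy, OpenCV 4.12 (cv2) and the standard library are available. Lean on these libraries where they do the work, as an engineer would, in place of code of your own. Each camera call takes 0.05 s, during which the arm holds its last target.

### The job

Lift the dip probe with the square blue handle out of the rack, point it straight down at the white disc on the reference puck with its tip one to two centimetres above the disc, and hold it steady there, without touching the puck, for two seconds. Then thread its shaft gently down through the upper and then the lower brass bushing of the guide stand until the tip is about halfway down inside the beaker, and finish while still holding it there, upright and still: do not let go, keep the tip off the beaker's bottom and the collar off the upper bushing. Leave the spare electrode, bottles and vials where they are and do not shift the beaker.

Things in the scene. Friction and masses are not known exactly. Their poses are not given: they have to be found in the camera images.
- probe: Loose dip probe, about 120 g, hanging upright by its collar in a fork of the rack. Blue handle 24 x 24 mm square (sides along its x and y), 8 to 68 mm above the origin, green button on top. Black collar 32 mm wide, 0 to 8 mm above the origin. Steel shaft 9 mm diameter, 120 mm long below the origin, last 6 mm tapered to 4.4 mm. Origin: centre of the collar's underside, z up the shaft axis.
- probe_tip (a point): The lower end of the probe's shaft, on its axis, 120 mm below the probe's origin.
- probe_grip (a point): Centre of a good grasp on the blue handle, on the axis, 42 mm above the probe's origin, 26 mm below the handle's top.
- rack: White fixed rack, base 110 x 220 mm, origin under its centre. Grey top plate, upper face 140 mm above the work surface, 10 mm thick, with two 14 mm slots open to the rack's -x, 55 mm either side of centre along its y; probe in one, electrode in the other, either way round. Back panel at +x, no higher than the plate. Lift the probe straight up: its tip clears the plate after 120 mm and the electrode after 130.
- electrode: Bystander: spare electrode hanging in the rack's other fork, 110 mm from the probe: flat white cap 30 mm diameter, 8 mm high, on an amber glass stem 11 mm diameter, 110 mm long. Its top is 148 mm above the work surface. Origin: centre of the cap's underside, z up.
- reference: The reference puck, fixed: black disc 68 mm diameter, 16 mm high, with a white disc 38 mm diameter standing 2 mm proud in its middle. Origin: centre of the underside, on the work surface.
- ref_top (a point): Centre of the white disc's upper face, 18 mm above the work surface.
- stand: Fixed guide stand: grey base 110 x 150 mm, 8 mm thick; steel column 16 mm diameter at 70 mm from the bushing axis along the stand's +y; two brass blocks 40 x 40 mm on arms, one above the other, with 13 mm bores (3 mm entry chamfers) on one vertical axis. Nothing on it is higher than 130 mm. Origin: on the bushing axis at the work surface.
- upper_bushing (a point): Centre of the bore at the upper face of the upper bushing block, 128 mm above the work surface; the block is 14 mm thick (114 to 128 mm).
- lower_bushing (a point): Centre of the bore at the upper face of the lower bushing block, 78 mm above the work surface; the block is 12 mm thick (66 to 78 mm).
- beaker: Clear glass beaker, loose, 64 mm outer diameter, 48 mm high, wall 3 mm, bottom 4 mm thick, standing on the stand's base centred below the bushings: its inner floor is 12 mm and its rim 56 mm above the work surface. Origin: centre of its underside, 8 mm above the work surface.
- reagent: Bystander: loose glass bottle with blue cap, 72 mm diameter, 150 mm high. Origin: centre of the underside.
- jar: Bystander: loose white jar with black cap, 68 mm diameter, 100 mm high. Origin: centre of the underside.
- vial_a: Bystander: loose small glass vial, 24 mm diameter, 45 mm high. Origin: centre of the underside.
- vial_b: Bystander: loose small glass vial, 24 mm diameter, 45 mm high. Origin: centre of the underside.

How it is judged:
By the outcome, as a careful person would: the job done as asked, in the order asked, and still so for the second after the job is handed in, while the arm keeps its last pose, push and grip.
It also fails if it takes over 58 s, if anything falls off the work surface, if the arm or the gripper's body presses on something with over 40 N, if the wrist force passes 120 N, or if a joint passes its speed limit or range.

## Working session

There is one attempt and no reset: what is moved stays moved. The work goes in short steps, Python scripts to look and compute and a tool call to move; the robot and the scene stay as the last step left them, time stands still between calls to the robot, and variables do not carry over. Pictures are saved under pics/ and viewed, and the job is handed in when it is done.

Besides the shell and the picture viewer there is one more tool, called after "Request:" by a JSON object that holds its "name" and its "arguments", one argument or row to a line. drive_tool: Moves the arm, as the interface text tells. Its arguments: {"type":"object","properties":{"gripper":{"type":"array","items":{"type":"number"}},"offset":{"type":"array","items":{"type":"array","items":{"type":"number"}}},"turn":{"type":"array","items":{"type":"number"}},"force":{"type":"number"}},"required":["gripper","offset","turn"]}

```bash
mkdir -p pics
cat > h.py <<'E'
from rig import ctrl
import numpy as np, cv2
def K(n):
    p=ctrl.camera_params(n); f=200/np.tan(np.radians(p['fovy'])/2)
    return np.array([[f,0,p['cx']],[0,f,p['cy']],[0,0,1]]),np.array(p['distortion']),np.array(p['view'])
def toW(n,c):
    V=K(n)[2]; return (np.linalg.inv(V)@np.r_[c,1])[:3]
def proj(n,P):
    k,d,V=K(n); P=np.atleast_2d(P).astype(float)
    return cv2.projectPoints(P,cv2.Rodrigues(V[:3,:3])[0],V[:3,3],k,d)[0].reshape(-1,2)
def cloud(n,depth):
    k,d,V=K(n); h,w=depth.shape; u,v=np.meshgrid(np.arange(w),np.arange(h))
    q=cv2.undistortPoints(np.stack([u,v],-1).reshape(-1,1,2).astype(np.float64),k,d).reshape(h,w,2)
    P=np.dstack([q*depth[...,None],depth,np.ones_like(depth)])
    W=P@np.linalg.inv(V).T; W=W[...,:3]; W[depth==0]=np.nan; return W
E
python3 - <<'E'
from h import *
print(ctrl.sense()); print(ctrl.grip_depth)
for n in ('side','top'):
    p,d=ctrl.capture(n); cv2.imwrite(f'pics/{n}0.png',p[...,::-1]); np.save(f'{n}0.npy',d); np.save(f'{n}0p.npy',p)
    k,dd,V=K(n); print(n,k[0,0],dd,'campos',np.linalg.inv(V)[:3,3].round())
for n in ('side','top'):
    for q in ('probe','probe_grip','probe_tip','ref_top','upper_bushing','lower_bushing','electrode'):
        print(n,q,[(round(r['score'],2),toW(n,r['centre']).round(1)) for r in ctrl.pinpoint(n,q)[:3]])
print(ctrl.sense()['time_s'])
E
```

```text
{'time_s': 0.0, 'joints': array([-1.38238785e+00,  3.13471974e-01,  1.49844658e+00, -9.58685356e-06,
        1.33103103e+00, -2.23433334e-01]), 'dq': array([ 1.61513442e-03, -3.66307765e-05, -8.40725871e-04,  1.15944326e-03,
        8.84715017e-05,  1.28792741e-04]), 'tau': array([-6.28412290e-04, -4.12265074e+01, -2.59745693e+01, -2.49505629e-04,
        4.13007976e-03, -5.33282858e-06]), 'eef_pos': array([ 210.07542314, -480.84487234,  230.72026978]), 'ee_rot': array([ 0.59201404, -0.59132837,  0.38753705, -0.38686583]), 'force': array([-0.07629385,  0.09810189, -1.22045768]), 'wrist_torque': array([ 0.0134217 , -0.03238981, -0.00950589]), 'grip_width': 1.0029153667186288}
18.700000000000003
side 487.95398328247444 [0.01357082 0.         0.         0.         0.        ] campos [434. 884. 909.]
top 403.0445551366962 [-0.0658687  0.         0.         0.         0.       ] campos [ 541.   15. 1073.]
side probe [(0.61, array([622.7,  30.4, 140.2]))]
side probe_grip [(0.83, array([622.5,  32.7, 185.9]))]
side probe_tip [(0.64, array([619.1,  30.3,  22.4])), (0.22, array([498.9, 255.6,   4.8]))]
side ref_top [(0.81, array([ 492.3, -294.8,   22.6]))]
side upper_bushing [(0.76, array([499.2, 256.7, 130.8]))]
side lower_bushing [(0.44, array([603.1, -17. ,   3.8]))]
side electrode []
top probe []
top probe_grip [(0.56, array([624.9,  32.6, 182.7]))]
top probe_tip [(0.5, array([ 4.876e+02, -2.935e+02, -1.000e-01]))]
top ref_top [(0.95, array([ 488.3, -294.2,   17.7]))]
top upper_bushing [(0.66, array([497.1, 254.6, 127. ])), (0.56, array([ 7.967e+02, -1.264e+02,  4.000e-01])), (0.16, array([496.1, 256.7,  80.7]))]
top lower_bushing [(0.88, array([500. , 256.9,  81.5])), (0.21, array([498.2, 257.2,   7.8]))]
top electrode [(0.62, array([586.7, -75. , 140.4])), (0.17, array([497.7, 254.2,   4.6]))]
0.8
```

View pics/side0.png

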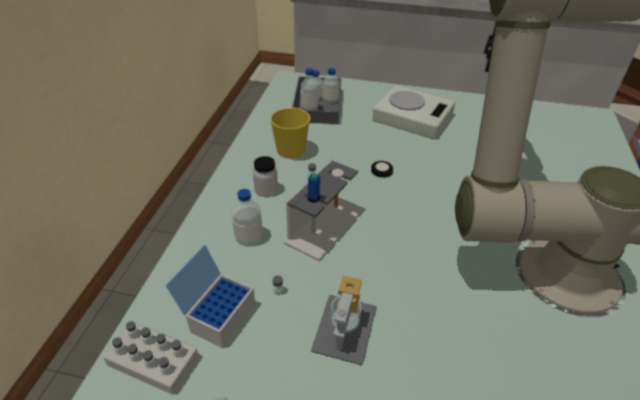

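View pics/top0.png

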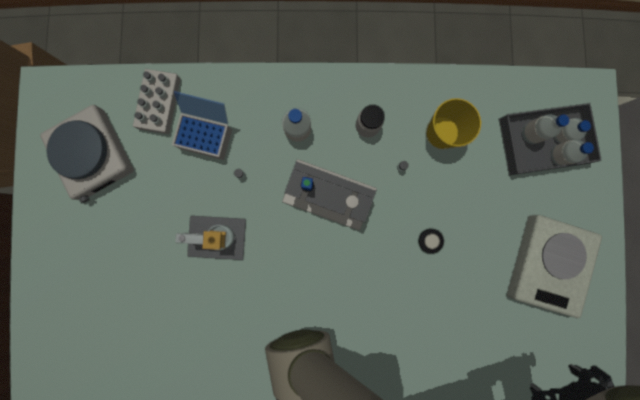

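Run:
```python
from h import *
p=np.load('top0p.npy'); d=np.load('top0.npy')
def crop(n,p,c,r,name,s=8):
    x,y=c; im=p[y-r:y+r,x-r:x+r,::-1]; return cv2.resize(im,None,fx=s,fy=s,interpolation=cv2.INTER_CUBIC)
a=crop('top',p,(307,190),24,'a'); b=crop('top',p,(213,240),24,'b')
ps=np.load('side0p.npy')
c=crop('s',ps,(314,190),24,'a');e=crop('s',ps,(346,300),24,'a')
cv2.imwrite('pics/crops.png',np.vstack([np.hstack([a,b]),np.hstack([c,e])])[:, :])
for n in('top','side'):
    pp=np.load(n+'0p.npy'); W=cloud(n,np.load(n+'0.npy'))
    hsv=cv2.cvtColor(pp,cv2.COLOR_RGB2HSV)
    z=W[...,2]
    near=(np.hypot(W[...,0]-623,W[...,1]-32)<35)
    m=near&(z>195); print(n,'probe top',m.sum(),np.nanmean(W[m],0).round(1),np.nanmin(W[m],0).round(1),np.nanmax(W[m],0).round(1))
    near=(np.hypot(W[...,0]-587,W[...,1]+75)<35)
    m=near&(z>144)&(z<156); print(n,'electrode',m.sum(),np.nanmean(W[m],0).round(1))
    near=(np.hypot(W[...,0]-498,W[...,1]-256)<40)
    m=near&(z>121)&(z<136); print(n,'block',m.sum(),np.nanmean(W[m],0).round(1),np.nanmedian(z[m]), cv2.minAreaRect(W[m][:,:2].astype(np.float32)))
    near=(np.hypot(W[...,0]-490,W[...,1]+294)<50)
    m=near&(z>12)&(z<26); print(n,'puck',m.sum(),np.nanmean(W[m],0).round(1))
    m=near&(z>12)&(z<26)&(hsv[...,2]>140); print(n,'white',m.sum(),np.nanmean(W[m],0).round(1))
```

```text
top probe top 123 [622.7  31.7 208.4] [611.2  19.6 196.6] [635.4  43.4 213. ]
top electrode 131 [585.9 -70.9 148. ]
top block 370 [495.6 261.3 127.8] 127.84291427529354 ((495.34710693359375, 264.8400573730469), (60.216609954833984, 40.042598724365234), 88.02619934082031)
top puck 478 [ 487.6 -292.9   17. ]
top white 77 [ 487.7 -292.8   18.7]
side probe top 127 [622.5  40.4 206.3] [610.4  22.2 195.2] [635.9  49.1 214.8]
side electrode 131 [587.1 -69.9 148. ]
side block 411 [495.9 265.5 129.8] 130.14468410562745 ((496.35223388671875, 267.1712341308594), (57.18372344970703, 40.307132720947266), 87.8805923461914)
side puck 277 [ 487.5 -286.2   18.8]
side white 62 [ 488.8 -291.6   20.7]
```

View pics/crops.png

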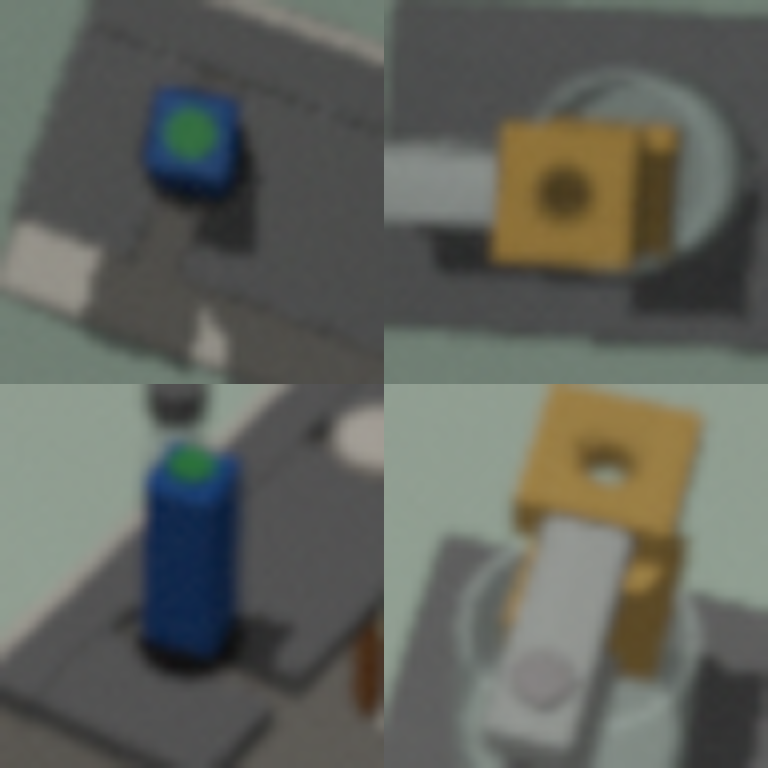

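```bash
cat >> h.py <<'E'
def ray2z(n,uv,z):
    k,d,V=K(n); q=cv2.undistortPoints(np.array(uv,float).reshape(-1,1,2),k,d).reshape(-1,2)
    R=V[:3,:3];C=-R.T@V[:3,3]; D=np.c_[q,np.ones(len(q))]@R
    return C+D*((z-C[2])/D[:,2])[:,None]
def Rt():
    from scipy.spatial.transform import Rotation as Ro
    w=ctrl.sense()['ee_rot']; return Ro.from_quat(np.r_[w[1:],w[0]]).as_matrix()
E
python3 - <<'E'
from h import *
print(Rt().round(3))
for n in('top','side'):
    p=np.load(n+'0p.npy'); W=cloud(n,np.load(n+'0.npy')); hsv=cv2.cvtColor(p,cv2.COLOR_RGB2HSV)
    g=(hsv[...,0]>45)&(hsv[...,0]<75)&(hsv[...,1]>120)
    b=(hsv[...,0]>100)&(hsv[...,0]<125)&(hsv[...,1]>120)
    u,v=np.meshgrid(np.arange(640),np.arange(400))
    near=np.hypot(u-(307 if n=='top' else 314),v-188)<25
    gm=g&near; c=[u[gm].mean(),v[gm].mean()]; print(n,'green',gm.sum(),c,np.nanmedian(W[gm][:,2]),ray2z(n,c,210))
    m=near&(b|g)&(W[...,2]>204)
    pts=ray2z(n,np.c_[u[m],v[m]],208)[:,:2].astype(np.float32); print('top rect',m.sum(),cv2.minAreaRect(pts))
    if n=='side':
        m=near&b&(W[...,2]<200)&(W[...,2]>155); q=W[m]; print('faces'); 
        for a in np.arange(0,1,.2): pass
        # line fit in xy
        best=None
        for th in np.radians(np.arange(-50,50,1)):
            # box with faces at distance 12: visible faces normals
            pass
        c=q[:,:2]; o=np.argsort(c[:,0]); 
        for i in range(0,len(o),max(1,len(o)//12)): print(c[o[i:i+len(o)//12]].mean(0).round(1))
    # hole
    cx=(211,239) if n=='top' else (346,285)
    gray=p.astype(float).sum(2); r=np.hypot(u-cx[0],v-cx[1])
    dd=W[...,2]
    y0,x0=cx[1]-10,cx[0]-10
    print(gray[y0+2:y0+20,x0+2:x0+20].astype(int))
E
```

```text
[[ 0.4   -0.     0.916]
 [-0.916  0.     0.4  ]
 [-0.    -1.    -0.   ]]
top green 18 [np.float64(306.5), np.float64(182.22222222222223)] 210.4232586024109 [[623.54957456  31.39836813 210.        ]]
top rect 87 ((622.6989135742188, 31.31393051147461), (22.40117073059082, 23.74491310119629), 78.74150085449219)
[[250 274 276 283 295 307 296 282 280 277 283 296 303 299 298 298 309 308]
 [267 305 305 311 317 319 309 306 298 296 293 302 303 304 298 301 301 279]
 [277 303 311 317 319 315 316 315 314 312 313 313 312 310 310 308 301 266]
 [285 307 317 314 316 316 314 312 312 312 313 311 315 314 314 312 300 253]
 [304 310 313 313 311 316 311 304 299 302 314 311 315 315 313 312 290 239]
 [319 312 311 316 314 307 291 270 267 271 291 306 316 316 318 311 286 232]
 [326 305 314 312 309 281 246 223 215 221 247 282 304 313 313 313 283 223]
 [329 308 311 308 297 253 211 183 178 187 204 249 290 310 311 305 278 214]
 [323 309 309 303 278 233 181 162 168 172 184 225 276 306 311 306 273 210]
 [331 308 307 303 280 228 180 163 165 166 176 214 270 305 312 305 271 208]
 [329 312 311 301 281 237 199 174 179 1
[... 1645 characters left out ...]
229 238 257 298 330 346]
 [435 409 369 350 352 355 351 331 295 277 290 307 311 285 275 299 333 349]
 [428 391 361 351 348 351 355 345 332 332 366 389 385 352 318 318 339 349]
 [422 378 356 351 352 354 352 353 348 346 359 378 382 366 341 343 347 352]
 [400 362 346 349 351 357 353 354 351 347 348 353 358 353 349 351 351 354]
 [354 318 322 323 335 343 347 351 348 350 351 350 353 349 351 350 351 352]
 [316 261 260 275 299 327 332 336 340 342 339 346 347 348 349 352 350 348]
 [302 237 234 261 314 350 350 348 338 335 332 333 336 339 342 347 350 349]
 [314 247 248 300 375 416 420 416 392 371 350 349 347 338 322 326 330 335]
 [353 306 293 338 410 437 442 444 434 425 423 416 401 370 318 274 272 290]]
```

Request:
{"name": "drive_tool", "arguments": {
  "gripper": [0, 0, 0, 0, 0, 0, 0, 0, 0, 0, 0, 0, 0, 0, 0, 0, 0, 0, 0, 0],
  "offset": [
    [0, -0.005, 0],
    [0, -0.005, 0],
    [0, -0.005, 0],
    [0, -0.005, 0],
    [0, -0.005, 0],
    [0, -0.005, 0],
    [0, -0.005, 0],
    [0, -0.005, 0],
    [0.008, 0, 0.014],
    [0.016, 0, 0.029],
    [0.016, 0, 0.029],
    [0.016, 0, 0.029],
    [0.016, 0, 0.029],
    [0.016, 0, 0.029],
    [0.016, 0, 0.029],
    [0.016, 0, 0.029],
    [0.016, 0, 0.029],
    [0.016, 0, 0.029],
    [0.016, 0, 0.029],
    [0.016, 0, 0.029]
  ],
  "turn": [-7.05, -7.05, -7.05, -7.05, -7.05, -7.05, -7.05, -7.05, 0, 0, 0, 0, 0, 0, 0, 0, 0, 0, 0, 0],
  "force": 60
}}

```text
time_s: 2.47
eef_pos: [449.9, -182.8, 271.2]
ee_rot: [0.704, -0.704, 0.063, -0.063]
force: [0.7, -0.6, -0.3]
grip_width: 1.004
```

```bash
cat >> h.py <<'E'
def to(target,verbose=True):
    s=ctrl.sense(); R=Rt(); d=np.array(target)-s['eef_pos']; 
    print('t',round(s['time_s'],2),'tcp',s['eef_pos'].round(1),'yaw',np.degrees(np.arctan2(R[1,0],R[0,0])).round(2),'ydir',R[:,1].round(4),'F',s['force'].round(1),'w',round(s['grip_width'],3),'tooldelta mm',(R.T@d).round(1))
E
python3 -c "
from h import *
to([623.3,31.8,240])"
```

```text
t 2.47 tcp [ 449.9 -182.8  271.2] yaw -10.19 ydir [ 0.e+00  1.e-04 -1.e+00] F [ 0.7 -0.6 -0.3] w 1.004 tooldelta mm [132.8  31.2 241.8]
```

Request:
{"name": "drive_tool", "arguments": {
  "gripper": [0, 0, 0, 0, 0, 0, 0, 0, 0, 0, 0],
  "offset": [
    [0.016, 0, 0.029],
    [0.016, 0, 0.029],
    [0.016, 0, 0.029],
    [0.016, 0, 0.029],
    [0.016, 0, 0.029],
    [0.016, 0, 0.029],
    [0.016, 0, 0.029],
    [0.0138, 0, 0.0258],
    [0.007, 0.015, 0.013],
    [0, 0.016, 0],
    [0, 0, 0]
  ],
  "turn": [0, 0, 0, 0, 0, 0, 0, 0, 0, 0, 0]
}}

```text
time_s: 3.38
eef_pos: [620.8, 31.7, 236.6]
ee_rot: [0.705, -0.704, 0.064, -0.06]
force: [0.4, 0.2, -0.6]
grip_width: 0.998
```

```bash
python3 -c "
from h import *
p,d=ctrl.capture('side'); cv2.imwrite('pics/s1.png',cv2.resize(p[100:260,220:420,::-1],None,fx=4,fy=3.75))
to([623.3,31.8,163])"
```

```text
t 3.43 tcp [621.1  30.9 238.7] yaw -10.09 ydir [-3.7e-03  5.0e-04 -1.0e+00] F [-0.3  0.9  0.5] w 0.998 tooldelta mm [ 2.3 75.7  1.3]
```

View pics/s1.png

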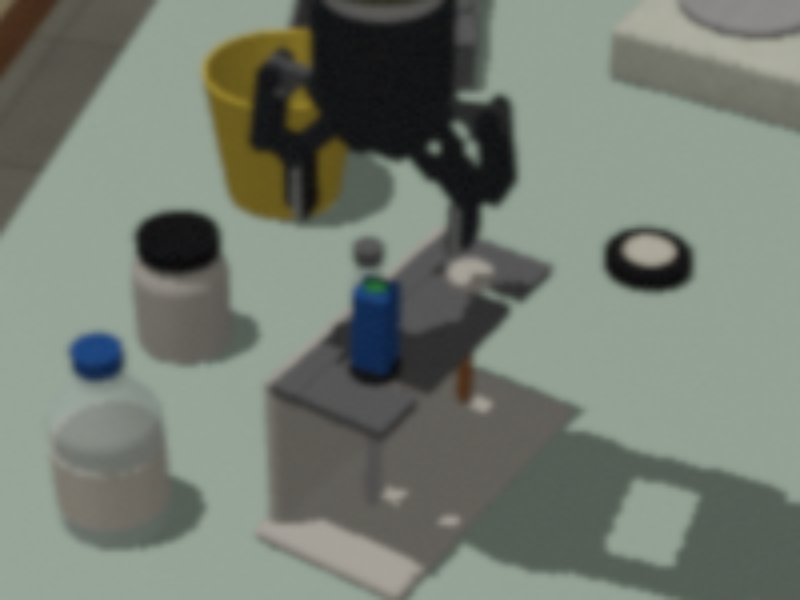

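Request:
{"name": "drive_tool", "arguments": {
  "gripper": [0, 0, 0, 0, 0, 0, 0, 0, 0, 0, 0],
  "offset": [
    [0.002, 0.003, 0.001],
    [0, 0.008, 0],
    [0, 0.01, 0],
    [0, 0.01, 0],
    [0, 0.01, 0],
    [0, 0.01, 0],
    [0, 0.01, 0],
    [0, 0.008, 0],
    [0, 0.004, 0],
    [0, 0.002, 0],
    [0, 0, 0]
  ],
  "turn": [0, 0, 0, 0, 0, 0, 0, 0, 0, 0, 0]
}}

```text
time_s: 4.35
eef_pos: [624.1, 30.5, 165.0]
ee_rot: [0.704, -0.704, 0.062, -0.062]
force: [-0.5, -0.0, 0.2]
grip_width: 0.997
```

```bash
python3 -c "
from h import *
p,d=ctrl.capture('side'); cv2.imwrite('pics/s2.png',cv2.resize(p[120:240,240:400,::-1],None,fx=5,fy=5))
to([623.3,31.8,163])"
```

```text
t 4.4 tcp [624.3  30.5 165.5] yaw -10.0 ydir [ 5.e-04 -1.e-04 -1.e+00] F [0.1 0.6 0.8] w 1.002 tooldelta mm [-1.2  2.5  1.1]
```

View pics/s2.png

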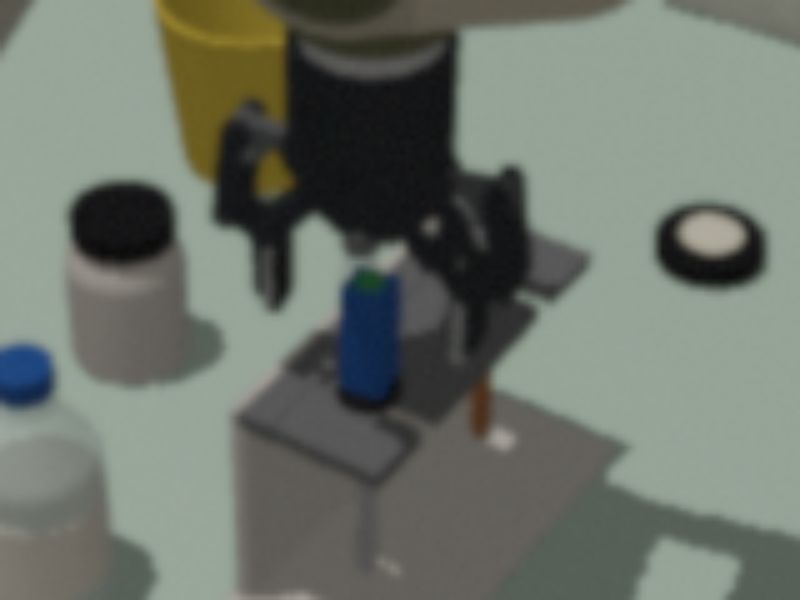

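Request:
{"name": "drive_tool", "arguments": {
  "gripper": [0, 0, 0.5, 1, 1, 1, 1, 1, 1, 1, 1, 1, 1, 1],
  "offset": [
    [-0.001, 0.0025, 0.001],
    [0, 0, 0],
    [0, 0, 0],
    [0, 0, 0],
    [0, 0, 0],
    [0, 0, 0],
    [0, 0, 0],
    [0, 0, 0],
    [0, 0, 0],
    [0, 0, 0],
    [0, 0, 0],
    [0, 0, 0],
    [0, 0, 0],
    [0, 0, 0]
  ],
  "turn": [0, 0, 0, 0, 0, 0, 0, 0, 0, 0, 0, 0, 0, 0],
  "force": 60
}}

```text
time_s: 5.57
eef_pos: [623.4, 31.7, 163.0]
ee_rot: [-0.704, 0.704, -0.062, 0.062]
force: [-0.8, 0.4, 3.7]
grip_width: 0.274
```

```bash
python3 -c "
from h import *
p,d=ctrl.capture('side'); cv2.imwrite('pics/s3.png',cv2.resize(p[120:240,240:400,::-1],None,fx=5,fy=5))
to([623.3,31.8,163])
print(ctrl.sense()['wrist_torque'])"
```

```text
t 5.62 tcp [623.4  31.7 163. ] yaw -10.01 ydir [ 3.e-04 -1.e-04 -1.e+00] F [-0.3  0.6  3.5] w 0.273 tooldelta mm [-0.1 -0.   0.1]
[-0.1011162   0.06040156  0.00015975]
```

View pics/s3.png

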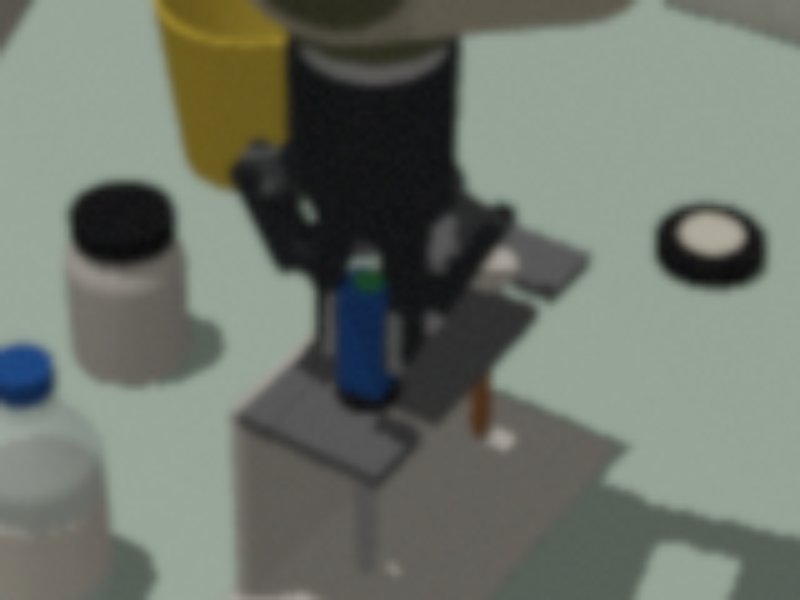

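Request:
{"name": "drive_tool", "arguments": {
  "gripper": [1, 1, 1, 1, 1, 1, 1, 1, 1, 1, 1, 1, 1, 1, 1],
  "offset": [
    [0, -0.003, 0],
    [0, -0.006, 0],
    [0, -0.01, 0],
    [0, -0.014, 0],
    [0, -0.015, 0],
    [0, -0.015, 0],
    [0, -0.015, 0],
    [0, -0.015, 0],
    [0, -0.015, 0],
    [0, -0.015, 0],
    [0, -0.015, 0],
    [0, -0.015, 0],
    [0, -0.01, 0],
    [0, -0.005, 0],
    [0, 0, 0]
  ],
  "turn": [0, 0, 0, 0, 0, 0, 0, 0, 0, 0, 0, 0, 0, 0, 0]
}}

```text
time_s: 6.87
eef_pos: [623.5, 31.7, 332.0]
ee_rot: [-0.704, 0.704, -0.061, 0.062]
force: [0.4, -0.3, -0.8]
grip_width: 0.275
```

```bash
python3 -c "
from h import *
p,d=ctrl.capture('side'); cv2.imwrite('pics/s4.png',cv2.resize(p[60:260,200:460,::-1],None,fx=3,fy=3))
to([488,-293.3,340])
print(ctrl.sense()['wrist_torque'])"
```

```text
t 6.92 tcp [623.3  31.7 330.8] yaw -10.01 ydir [ 2.e-04 -0.e+00 -1.e+00] F [-0.3 -0.1 -1.4] w 0.272 tooldelta mm [ -76.8   -9.2 -343.6]
[-0.05452213  0.02108733 -0.04947311]
```

View pics/s4.png

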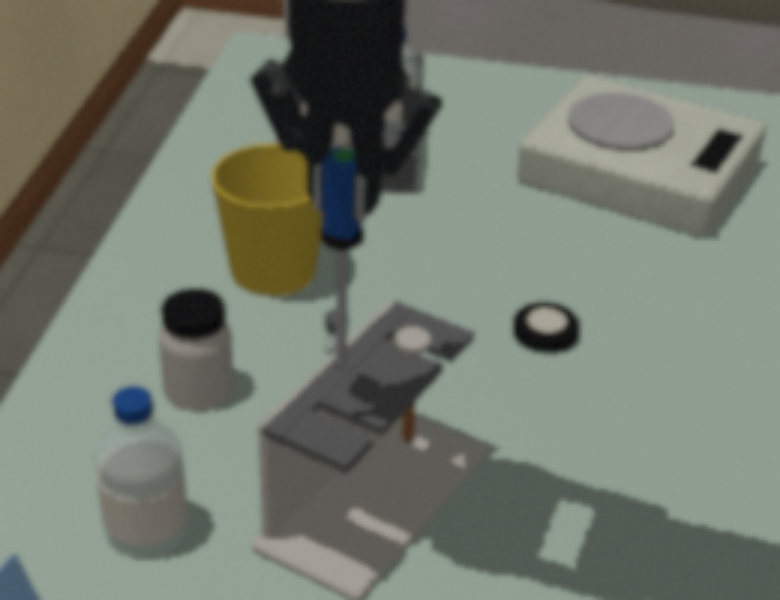

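Request:
{"name": "drive_tool", "arguments": {
  "gripper": [1, 1, 1, 1, 1, 1, 1, 1, 1, 1, 1, 1, 1, 1, 1, 1, 1, 1, 1],
  "offset": [
    [-0.0015, 0, -0.007],
    [-0.0035, 0, -0.016],
    [-0.005, 0, -0.023],
    [-0.005, 0, -0.023],
    [-0.005, 0, -0.023],
    [-0.005, 0, -0.023],
    [-0.005, 0, -0.023],
    [-0.005, 0, -0.023],
    [-0.005, 0, -0.023],
    [-0.005, 0, -0.023],
    [-0.005, 0, -0.023],
    [-0.005, 0, -0.023],
    [-0.005, 0, -0.023],
    [-0.005, 0, -0.023],
    [-0.005, 0, -0.023],
    [-0.004, 0, -0.016],
    [-0.002, 0, -0.006],
    [0, 0, 0],
    [0, 0, 0]
  ],
  "turn": [0, 0, 0, 0, 0, 0, 0, 0, 0, 0, 0, 0, 0, 0, 0, 0, 0, 0, 0]
}}

```text
time_s: 8.5
eef_pos: [488.7, -293.4, 330.4]
ee_rot: [0.705, -0.704, 0.062, -0.062]
force: [-0.5, 0.1, -1.3]
grip_width: 0.272
```

```bash
python3 -c "
from h import *
for n in ('side','top'):
    p,d=ctrl.capture(n); cv2.imwrite(f'pics/{n}5.png',p[...,::-1])
    for q in ('probe_tip','probe'): print(n,q,[(round(r['score'],2),toW(n,r['centre']).round(1)) for r in ctrl.pinpoint(n,q)[:2]])
to([488,-293.3,176])
"
```

```text
side probe_tip [(0.81, array([ 485.9, -289.9,  188.9]))]
side probe [(0.8, array([ 491.3, -294.9,  310.6]))]
top probe_tip [(0.8, array([ 488.6, -293.9,  185.6])), (0.7, array([498.9, 256.8,   9.8]))]
top probe [(0.68, array([ 488.6, -297.6,  304.7]))]
t 8.8 tcp [ 489.  -293.3  330.8] yaw -9.95 ydir [ 1.e-04 -0.e+00 -1.e+00] F [-0.7 -0.5 -1.2] w 0.273 tooldelta mm [ -1.  154.8  -0.2]
```

View pics/side5.png

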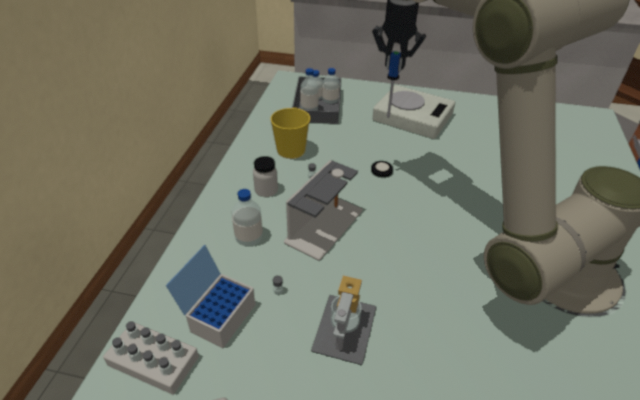

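View pics/top5.png

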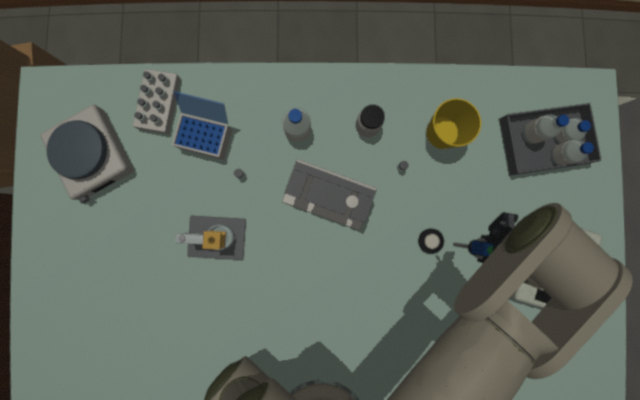

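Request:
{"name": "drive_tool", "arguments": {
  "gripper": [1, 1, 1, 1, 1, 1, 1, 1, 1, 1, 1, 1, 1, 1],
  "offset": [
    [0, 0.005, 0],
    [0, 0.01, 0],
    [0, 0.014, 0],
    [0, 0.014, 0],
    [0, 0.014, 0],
    [0, 0.014, 0],
    [0, 0.014, 0],
    [0, 0.014, 0],
    [0, 0.014, 0],
    [0, 0.014, 0],
    [0, 0.01, 0],
    [0, 0.005, 0],
    [0, 0.003, 0],
    [0, 0, 0]
  ],
  "turn": [0, 0, 0, 0, 0, 0, 0, 0, 0, 0, 0, 0, 0, 0]
}}

```text
time_s: 9.97
eef_pos: [488.6, -293.8, 185.5]
ee_rot: [0.705, -0.704, 0.062, -0.062]
force: [0.1, 1.0, -1.0]
grip_width: 0.276
```

```bash
cat > chk.py <<'E'
from h import *
import sys
tag=sys.argv[1]
s=ctrl.sense(); t=s['eef_pos']
ims=[]
for n in ('side','top'):
    p,d=ctrl.capture(n); np.save(f'{n}{tag}.npy',d); np.save(f'{n}{tag}p.npy',p)
    if len(sys.argv)>2:
        for q in ('probe_tip',): print(n,q,[(round(r['score'],2),toW(n,r['centre']).round(1)) for r in ctrl.pinpoint(n,q)[:2]])
    pr=proj(n,[t+[0,0,-23],t+[0,0,-143]]); print(n,'pred collar,tip px',pr.round(1).tolist())
    c=pr.mean(0).round().astype(int); x0=int(np.clip(c[0]-40,0,560)); y0=int(np.clip(c[1]-40,0,320))
    im=cv2.resize(p[y0:y0+80,x0:x0+80,::-1],None,fx=5,fy=5,interpolation=cv2.INTER_CUBIC)
    for q in pr: cv2.circle(im,tuple(int(v) for v in ((q-[x0,y0]+.5)*5)),3,(0,0,255),1)
    ims.append(im); print('crop origin',x0,y0)
cv2.imwrite(f'pics/c{tag}.png',np.hstack(ims))
E
python3 chk.py 6 1; python3 -c "
from h import *
to([488,-293.3,176])"
```

```text
side probe_tip [(0.66, array([ 490.1, -296.9,   41.5])), (0.64, array([ 799.1, -128.5,    4. ]))]
side pred collar,tip px [[387.4, 125.5], [382.9, 159.9]]
crop origin 345 103
top probe_tip [(0.63, array([787.9,  57.4,   2.2])), (0.47, array([ 488. , -292.6,   44.6]))]
top pred collar,tip px [[449.9, 243.5], [434.3, 240.9]]
crop origin 402 202
t 10.17 tcp [ 488.9 -294.   186.5] yaw -10.0 ydir [ 1.e-03 -9.e-04 -1.e+00] F [ 0.   0.2 -0.2] w 0.272 tooldelta mm [-1.  10.5  0.6]
```

View pics/c6.png

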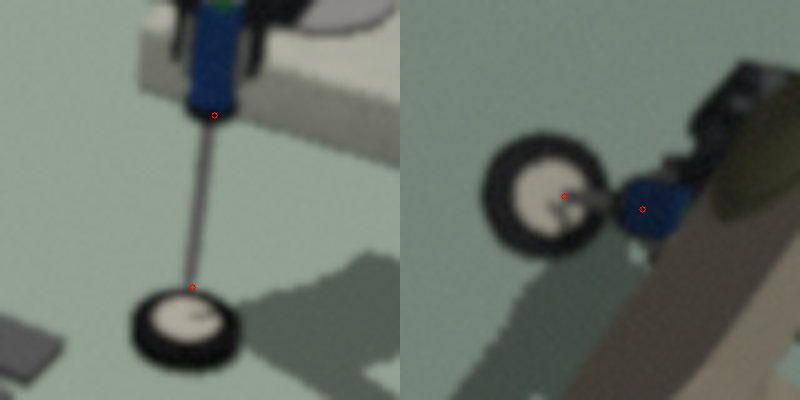

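Request:
{"name": "drive_tool", "arguments": {
  "gripper": [1, 1, 1, 1, 1, 1, 1, 1, 1, 1, 1, 1, 1, 1, 1, 1, 1, 1, 1, 1],
  "offset": [
    [-0.001, 0.003, 0.0005],
    [0, 0.003, 0],
    [0, 0.003, 0],
    [0, 0.0015, 0],
    [0, 0, 0],
    [0, 0, 0],
    [0, 0, 0],
    [0, 0, 0],
    [0, 0, 0],
    [0, 0, 0],
    [0, 0, 0],
    [0, 0, 0],
    [0, 0, 0],
    [0, 0, 0],
    [0, 0, 0],
    [0, 0, 0],
    [0, 0, 0],
    [0, 0, 0],
    [0, 0, 0],
    [0, 0, 0]
  ],
  "turn": [0, 0, 0, 0, 0, 0, 0, 0, 0, 0, 0, 0, 0, 0, 0, 0, 0, 0, 0, 0]
}}

```text
time_s: 11.83
eef_pos: [487.8, -293.2, 175.3]
ee_rot: [-0.704, 0.704, -0.062, 0.062]
force: [1.0, 0.1, -1.5]
grip_width: 0.269
```

```bash
python3 chk.py 7 1; python3 -c "
from h import *
to([488,-293.3,176])"
```

```text
side probe_tip [(0.8, array([ 484. , -293.8,   33.4])), (0.42, array([502.2, 260.7,  10.2]))]
side pred collar,tip px [[387.2, 128.8], [382.8, 162.8]]
crop origin 345 106
top probe_tip [(0.74, array([ 487.9, -294.8,   28.3]))]
top pred collar,tip px [[448.2, 243.6], [432.9, 241.0]]
crop origin 401 202
t 12.03 tcp [ 487.8 -293.2  175.3] yaw -10.01 ydir [ 0. -0. -1.] F [ 1.3  0.5 -0.7] w 0.272 tooldelta mm [ 0.2 -0.7 -0.1]
```

View pics/c7.png

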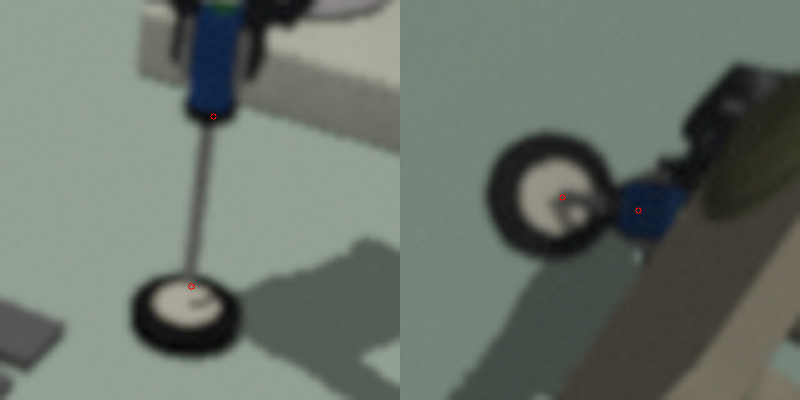

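Request:
{"name": "drive_tool", "arguments": {
  "gripper": [1, 1, 1, 1, 1, 1, 1, 1, 1, 1, 1, 1, 1, 1, 1, 1, 1, 1, 1, 1],
  "offset": [
    [0, -0.001, 0],
    [0, 0, 0],
    [0, 0, 0],
    [0, 0, 0],
    [0, 0, 0],
    [0, 0, 0],
    [0, 0, 0],
    [0, 0, 0],
    [0, 0, 0],
    [0, 0, 0],
    [0, 0, 0],
    [0, 0, 0],
    [0, 0, 0],
    [0, 0, 0],
    [0, 0, 0],
    [0, 0, 0],
    [0, 0, 0],
    [0, 0, 0],
    [0, 0, 0],
    [0, 0, 0]
  ],
  "turn": [0, 0, 0, 0, 0, 0, 0, 0, 0, 0, 0, 0, 0, 0, 0, 0, 0, 0, 0, 0]
}}

```text
time_s: 13.7
eef_pos: [487.8, -293.2, 176.3]
ee_rot: [-0.704, 0.704, -0.062, 0.062]
force: [-0.5, 0.7, 0.1]
grip_width: 0.272
```

Request:
{"name": "drive_tool", "arguments": {
  "gripper": [1, 1, 1, 1, 1, 1, 1, 1, 1, 1, 1, 1, 1, 1, 1, 1, 1, 1, 1, 1],
  "offset": [
    [0, 0, 0],
    [0, 0, 0],
    [0, 0, 0],
    [0, 0, 0],
    [0, 0, 0],
    [0, 0, 0],
    [0, 0, 0],
    [0, 0, 0],
    [0, -0.004, 0],
    [0, -0.008, 0],
    [0, -0.014, 0],
    [0, -0.015, 0],
    [0, -0.015, 0],
    [0, -0.015, 0],
    [0, -0.015, 0],
    [0, -0.015, 0],
    [0, -0.015, 0],
    [0, -0.015, 0],
    [0, -0.015, 0],
    [0, -0.008, 0]
  ],
  "turn": [0, 0, 0, 0, 0, 0, 0, 0, 0, 0, 0, 0, 0, 0, 0, 0, 0, 0, 0, 0]
}}

```text
time_s: 15.37
eef_pos: [488.0, -293.3, 332.9]
ee_rot: [-0.704, 0.705, -0.061, 0.063]
force: [-0.5, -0.1, -1.3]
grip_width: 0.273
```

```bash
python3 -c "
from h import *
W=ray2z('top',[[211.0,238.2]],128); print(W)
u,v=np.meshgrid(np.arange(640),np.arange(400)); p=np.load('top0p.npy').astype(float).sum(2)
w=np.clip(295-p,0,None)*(np.hypot(u-210,v-237.5)<6); c=[(u*w).sum()/w.sum(),(v*w).sum()/w.sum()]; print(c,ray2z('top',[c],128),ray2z('top',[c],124))
to([498,256,330])"
```

```text
[[500.0485065  256.49680312 128.        ]]
[np.float64(210.97189873417722), np.float64(239.68936708860758)] [[496.57144468 256.52668931 128.        ]] [[496.38534361 257.54875781 124.        ]]
t 15.37 tcp [ 488.  -293.3  332.9] yaw -10.0 ydir [ 0.0024 -0.0021 -1.    ] F [-0.5 -0.1 -1.3] w 0.273 tooldelta mm [-85.5   1.8 542.7]
```

Request:
{"name": "drive_tool", "arguments": {
  "gripper": [1, 1, 1, 1, 1, 1, 1, 1, 1, 1, 1, 1, 1, 1, 1, 1, 1, 1, 1, 1],
  "offset": [
    [-0.0015, 0, 0.009],
    [-0.003, 0, 0.02],
    [-0.0045, 0, 0.0285],
    [-0.0045, 0, 0.0285],
    [-0.0045, 0, 0.0285],
    [-0.0045, 0, 0.0285],
    [-0.0045, 0, 0.0285],
    [-0.0045, 0, 0.0285],
    [-0.0045, 0, 0.0285],
    [-0.0045, 0, 0.0285],
    [-0.0045, 0, 0.0285],
    [-0.0045, 0, 0.0285],
    [-0.0045, 0, 0.0285],
    [-0.0045, 0, 0.0285],
    [-0.0045, 0, 0.0285],
    [-0.0045, 0, 0.0285],
    [-0.0045, 0, 0.0285],
    [-0.0045, 0, 0.0285],
    [-0.0045, 0, 0.0285],
    [-0.0045, 0, 0.0285]
  ],
  "turn": [0, 0, 0, 0, 0, 0, 0, 0, 0, 0, 0, 0, 0, 0, 0, 0, 0, 0, 0, 0]
}}

```text
time_s: 17.03
eef_pos: [496.8, 257.2, 329.6]
ee_rot: [-0.704, 0.705, -0.062, 0.061]
force: [-0.2, -0.8, -2.5]
grip_width: 0.272
```

Request:
{"name": "drive_tool", "arguments": {
  "gripper": [1, 1, 1, 1],
  "offset": [
    [-0.0015, 0, 0.006],
    [-0.001, 0, 0.003],
    [0, 0, 0],
    [0, 0, 0]
  ],
  "turn": [0, 0, 0, 0]
}}

```text
time_s: 17.37
eef_pos: [496.7, 264.0, 330.1]
ee_rot: [-0.704, 0.705, -0.062, 0.062]
force: [-0.6, 0.2, -0.1]
grip_width: 0.278
```

```bash
python3 -c "
from h import *
to([496.8,256.6,330])"; python3 chk.py 8 1
```

```text
t 17.37 tcp [496.7 264.  330.1] yaw -10.04 ydir [-4.e-04 -4.e-04 -1.e+00] F [-0.6  0.2 -0.1] w 0.278 tooldelta mm [ 1.4  0.1 -7.3]
side probe_tip [(0.93, array([494.2, 264.4, 190.3]))]
side pred collar,tip px [[355.0, 223.3], [350.9, 267.9]]
crop origin 313 206
top probe_tip [(0.67, array([493. , 262.9, 188.2])), (0.65, array([663.5, 211.5,   2.7]))]
top pred collar,tip px [[183.1, 243.9], [200.7, 240.9]]
crop origin 152 202
```

View pics/c8.png

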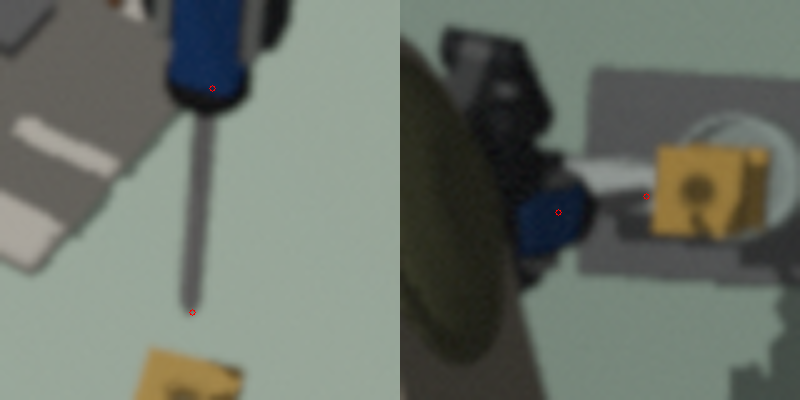

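Request:
{"name": "drive_tool", "arguments": {
  "gripper": [1, 1, 1, 1, 1, 1, 1, 1, 1],
  "offset": [
    [0.0014, 0.002, -0.003],
    [0, 0.006, -0.0043],
    [0, 0.008, 0],
    [0, 0.01, 0],
    [0, 0.01, 0],
    [0, 0.006, 0],
    [0, 0.003, 0],
    [0, 0, 0],
    [0, 0, 0]
  ],
  "turn": [0, 0, 0, 0, 0, 0, 0, 0, 0]
}}

```text
time_s: 18.32
eef_pos: [497.0, 257.4, 285.4]
ee_rot: [0.704, -0.704, 0.062, -0.062]
force: [0.4, 0.5, -0.1]
grip_width: 0.278
```

```bash
sed -i 's/c=pr.mean(0)/c=pr[1]/; s/-40,0,560/-25,0,590/; s/-40,0,320/-25,0,350/; s/+80/+50/g; s/fx=5,fy=5/fx=8,fy=8/; s/+.5)\*5/+.5)*8/' chk.py
python3 -c "
from h import *
to([496.8,256.6,281])"; python3 chk.py 9 1
```

```text
t 18.32 tcp [497.  257.4 285.4] yaw -10.0 ydir [ 2.e-04  1.e-04 -1.e+00] F [ 0.4  0.5 -0.1] w 0.278 tooldelta mm [-0.1  4.4 -0.8]
side probe_tip [(0.77, array([496.7, 255. , 144.9]))]
side pred collar,tip px [[353.8, 238.2], [350.0, 280.1]]
crop origin 325 255
top probe_tip [(0.61, array([494.7, 259.9, 142.9])), (0.16, array([ 685.5, -219. ,   -1.7]))]
top pred collar,tip px [[193.6, 242.5], [209.0, 239.8]]
crop origin 184 215
```

View pics/c9.png

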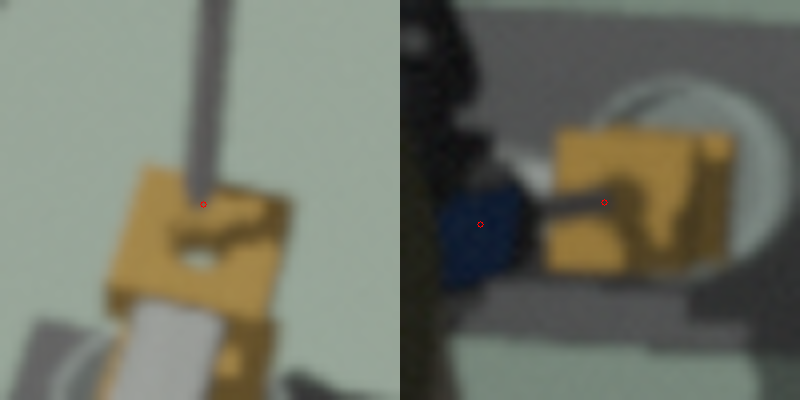

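Request:
{"name": "drive_tool", "arguments": {
  "gripper": [1, 1, 1, 1, 1, 1, 1],
  "offset": [
    [0, 0.003, 0],
    [0, 0.004, 0],
    [0, 0.002, 0],
    [0, 0.002, 0],
    [0, 0, 0],
    [0, 0, 0],
    [0, 0, 0]
  ],
  "turn": [0, 0, 0, 0, 0, 0, 0]
}}

```text
time_s: 19.1
eef_pos: [497.0, 257.3, 274.4]
ee_rot: [0.704, -0.704, 0.062, -0.062]
force: [-0.3, -0.2, -1.0]
grip_width: 0.272
```

```bash
python3 -c "
from h import *
print(ray2z('side',[[349,285.5]],128))
to([496.8,256.6,281])"; python3 chk.py 10
```

```text
[[497.72927136 259.60719695 128.        ]]
t 19.1 tcp [497.  257.3 274.4] yaw -10.01 ydir [ 2.e-04  0.e+00 -1.e+00] F [-0.3 -0.2 -1. ] w 0.272 tooldelta mm [-0.1 -6.6 -0.7]
side pred collar,tip px [[353.5, 242.4], [349.6, 283.6]]
crop origin 325 259
top pred collar,tip px [[195.2, 242.2], [210.3, 239.6]]
crop origin 185 215
```

View pics/c10.png

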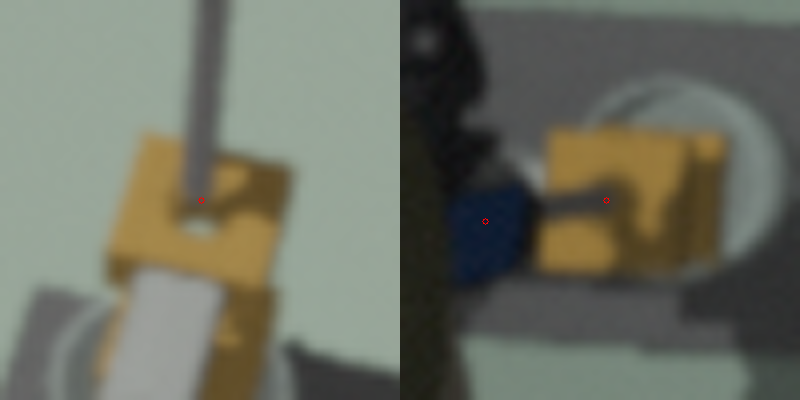

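Run:
```python
from h import *
t=ctrl.sense()['eef_pos']
p=np.load('side10p.npy').astype(float); p0=np.load('side0p.npy').astype(float)
d=np.abs(p-p0).sum(2)
for z in (220,200,180,165,155,150,145,140,137):
    q=proj('side',[[t[0],t[1],z]])[0]; r=int(round(q[1])); c0=int(q[0])
    row=d[r,c0-8:c0+9]; g=p[r,c0-8:c0+9].sum(1)
    w=np.clip(row-20,0,None)
    print(z,r,'pred',q[0].round(2),g.astype(int)) if z in(150,180) else None
    # half-level edges on gray vs background
    bg=(g[:3].mean()+g[-3:].mean())/2; wv=np.clip(bg-g-25,0,None)*(np.abs(np.arange(17)-8)<6)
    print(z,'obs',((np.arange(c0-8,c0+9)*wv).sum()/wv.sum()).round(2),'pred',q[0].round(2))
p=np.load('top10p.npy').astype(int).sum(2)
print(p[230:250,198:222])
print(p.shape); g=np.load('side10p.npy').astype(int).sum(2); print(g[272:294,340:360])
```

```text
220 obs 351.59 pred 352.4
200 obs 351.08 pred 351.75
180 268 pred 351.11 [471 472 470 471 452 396 311 267 264 316 405 461 470 471 471 470 471]
180 obs 350.46 pred 351.11
165 obs 349.98 pred 350.65
155 obs 349.47 pred 350.34
150 278 pred 350.19 [405 378 368 363 365 347 298 268 257 250 263 287 309 332 362 396 419]
150 obs 350.97 pred 350.19
145 obs 351.62 pred 350.04
140 obs 349.44 pred 349.89
137 obs 349.5 pred 349.81
[[240 245 250 246 250 251 259 262 268 278 309 304 275 263 268 288 323 334
  338 334 336 344 346 344]
 [236 246 250 250 251 274 288 295 295 311 322 308 297 293 295 298 319 322
  317 320 316 327 328 327]
 [238 253 255 248 259 288 317 329 327 332 335 329 323 312 315 315 324 327
  319 318 316 313 294 292]
 [255 271 275 265 267 296 324 332 331 336 337 336 335 330 329 329 329 334
  331 334 329 319 282 259]
 [253 282 300 301 296 303 324 331 332 332 336 333 330 328 332 334 331 334
  332 336 334 318 270 233]
 [198 253 320 353 352 324 330 332 333 334 335 330 326 318 315 326 329 332
  332 333 328 305 248 201]
 [159 207 291 369 389 339 329 337 334 329 321 309 293 284 289 303 323 331
[... 2523 characters left out ...]
 275 256
  231 237]
 [390 372 370 370 371 352 311 293 309 330 321 289 260 283 329 351 345 326
  286 279]
 [379 373 373 372 374 366 350 352 387 412 408 367 324 330 356 368 368 362
  347 337]
 [377 370 370 375 374 373 368 370 378 393 403 384 362 358 371 375 370 367
  358 354]
 [371 369 369 375 373 373 372 371 371 376 377 375 365 373 373 375 369 369
  360 373]
 [339 348 351 364 371 370 373 369 370 371 372 370 369 372 370 373 371 367
  358 382]
 [274 290 320 347 351 357 358 363 364 367 370 368 371 371 373 372 365 366
  357 392]
 [248 277 332 367 371 370 361 358 349 354 360 364 361 371 370 368 367 356
  355 407]
 [263 321 398 437 444 439 417 392 369 367 369 362 348 343 350 353 357 342
  351 413]]
```

Run:
```python
from h import *
g=np.load('side8p.npy').astype(int).sum(2); print('side8 pred 350.9,267.9');print(g[258:274,345:357])
g=np.load('top7p.npy').astype(int).sum(2); print('top7 pred 432.9,241.0');print(g[234:249,424:444])
g=np.load('top9p.npy').astype(int).sum(2); print('top9 pred 209.0,239.8');print(g[233:247,200:222])
```

```text
side8 pred 350.9,267.9
[[470 471 466 433 362 294 269 269 336 421 461 471]
 [474 472 465 433 358 289 267 270 335 424 462 471]
 [472 471 465 424 349 288 266 273 343 431 467 472]
 [473 474 463 427 346 283 263 275 357 446 468 471]
 [472 470 466 425 338 284 263 285 367 452 469 471]
 [474 471 464 421 323 274 264 288 377 449 471 469]
 [472 473 463 417 324 276 264 295 379 452 471 474]
 [472 471 465 421 326 277 267 297 385 455 469 473]
 [470 473 466 427 339 282 271 322 406 458 469 471]
 [473 474 467 443 380 303 297 361 431 464 471 471]
 [473 473 469 462 420 359 357 414 455 468 469 469]
 [474 473 473 467 453 431 435 457 468 471 471 471]
 [473 472 473 473 471 466 465 471 471 473 468 471]
 [473 471 471 474 470 473 472 473 471 470 472 474]
 [472 473 473 473 475 471 474 473 472 473 471 471]
 [471 472 474 475 470 471 471 473 473 474 472 471]]
top7 pred 432.9,241.0
[[ 89  91 104 149 193 232 280 312 321 309 280 223 162 110  84  79  99 163
  270 343]
 [ 93  99 173 244 307 344 374 399 407 401 377 330 272 188 119  86  86 115
  213 307]
 [ 98 161 263 350 395 411 419 426 426 424 420 404 361 281 184 108  8
[... 1662 characters left out ...]
1 181 185 196 239 293 328 331
  320 268 200 176]
 [111 157 178 176 176 165 168 165 165 169 173 176 181 187 233 288 322 325
  299 244 180 172]
 [ 76 113 160 169 175 183 190 197 198 186 177 178 180 190 236 293 320 305
  258 204 169 165]
 [ 78 134 197 222 232 245 255 262 248 227 207 185 177 198 242 300 316 288
  223 174 162 168]
 [ 91 172 254 281 288 302 313 310 294 275 245 201 173 181 226 277 311 278
  207 168 159 168]
 [ 99 180 267 310 323 326 326 328 325 309 277 227 180 177 199 258 298 271
  206 170 161 174]
 [ 83 158 245 310 327 327 330 330 329 320 305 261 207 181 194 223 260 240
  199 168 168 178]
 [107 159 235 305 327 324 329 328 329 327 315 279 208 183 183 192 209 200
  182 172 162 181]]
```

Request:
{"name": "drive_tool", "arguments": {
  "gripper": [1, 1, 1, 1, 1, 1, 1, 1, 1, 1, 1, 1, 1],
  "offset": [
    [-0.0008, 0, -0.0001],
    [0, 0, 0],
    [0, 0.0015, 0],
    [0, 0.0015, 0],
    [0, 0.0015, 0],
    [0, 0.0015, 0],
    [0, 0.0015, 0],
    [0, 0.0015, 0],
    [0, 0.0015, 0],
    [0, 0.0015, 0],
    [0, 0, 0],
    [0, 0, 0],
    [0, 0, 0]
  ],
  "turn": [0, 0, 0, 0, 0, 0, 0, 0, 0, 0, 0, 0, 0]
}}

```text
time_s: 20.28
eef_pos: [496.2, 257.3, 262.4]
ee_rot: [0.704, -0.704, 0.062, -0.062]
force: [-0.5, -0.1, -1.2]
grip_width: 0.274
```

```bash
python3 -c "
from h import *
to([496.1,257.4,262]); print(ctrl.sense()['wrist_torque'])"; python3 chk.py 11
```

```text
t 20.28 tcp [496.2 257.3 262.4] yaw -10.01 ydir [ 2.e-04  0.e+00 -1.e+00] F [-0.5 -0.1 -1.2] w 0.274 tooldelta mm [-0.1  0.4  0.1]
[-0.03992682 -0.04632411 -0.02096198]
side pred collar,tip px [[353.5, 246.9], [349.7, 287.5]]
crop origin 325 262
top pred collar,tip px [[196.9, 242.3], [211.6, 239.7]]
crop origin 187 215
```

View pics/c11.png

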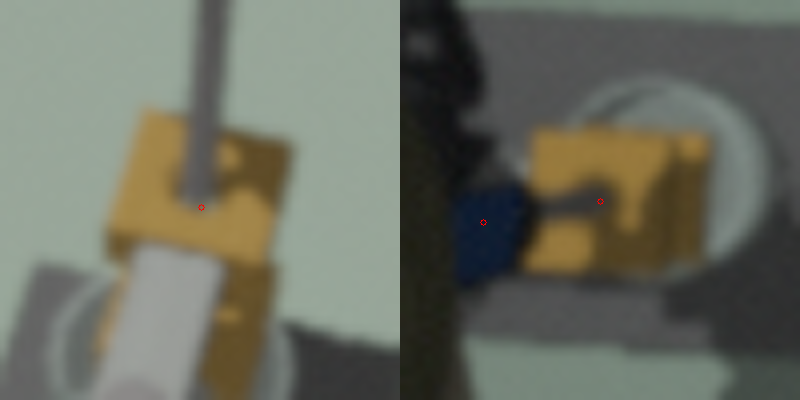

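Request:
{"name": "drive_tool", "arguments": {
  "gripper": [1, 1, 1, 1, 1, 1, 1, 1, 1, 1, 1, 1, 1, 1, 1, 1, 1],
  "offset": [
    [0, 0.0015, 0],
    [0, 0.002, 0],
    [0, 0.0025, 0],
    [0, 0.0025, 0],
    [0, 0.0025, 0],
    [0, 0.0025, 0],
    [0, 0.0025, 0],
    [0, 0.0025, 0],
    [0, 0.0025, 0],
    [0, 0.0025, 0],
    [0, 0.0025, 0],
    [0, 0.0025, 0],
    [0, 0.0025, 0],
    [0, 0.0025, 0],
    [0, 0.0025, 0],
    [0, 0, 0],
    [0, 0, 0]
  ],
  "turn": [0, 0, 0, 0, 0, 0, 0, 0, 0, 0, 0, 0, 0, 0, 0, 0, 0]
}}

```text
time_s: 21.8
eef_pos: [496.1, 257.3, 226.2]
ee_rot: [-0.704, 0.704, -0.062, 0.062]
force: [0.0, -0.2, -0.5]
grip_width: 0.273
```

```bash
python3 -c "
from h import *
to([496.1,257.4,222]); print(ctrl.sense()['wrist_torque'])"; sed -i 's/c=pr\[1\]/c=pr.mean(0)/' chk.py; python3 chk.py 12
```

```text
t 21.8 tcp [496.1 257.3 226.2] yaw -10.0 ydir [-2.e-04 -1.e-04 -1.e+00] F [ 0.  -0.2 -0.5] w 0.273 tooldelta mm [-0.1  4.2  0.1]
[-0.01923446 -0.01957787  0.0253925 ]
side pred collar,tip px [[352.3, 259.9], [348.7, 298.5]]
crop origin 325 254
top pred collar,tip px [[201.7, 241.5], [215.3, 239.0]]
crop origin 184 215
```

View pics/c12.png

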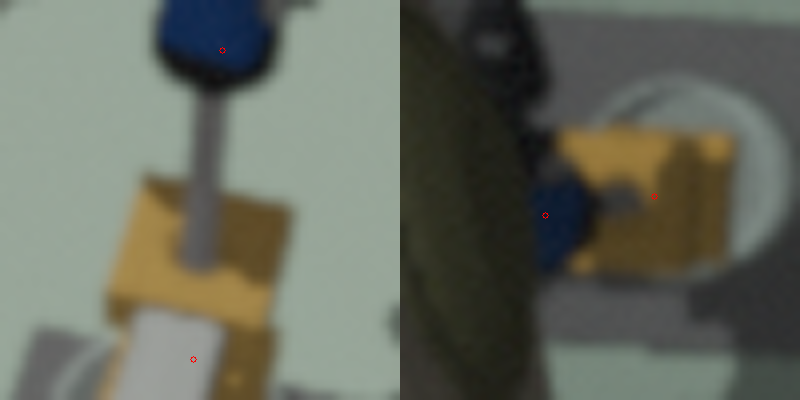

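Request:
{"name": "drive_tool", "arguments": {
  "gripper": [1, 1, 1, 1, 1, 1, 1, 1, 1, 1, 1, 1],
  "offset": [
    [0, 0.001, 0],
    [0, 0.0015, 0],
    [0, 0.0015, 0],
    [0, 0.0015, 0],
    [0, 0.0015, 0],
    [0, 0.0015, 0],
    [0, 0.0015, 0],
    [0, 0.0015, 0],
    [0, 0.0015, 0],
    [0, 0.0015, 0],
    [0, 0, 0],
    [0, 0, 0]
  ],
  "turn": [0, 0, 0, 0, 0, 0, 0, 0, 0, 0, 0, 0]
}}

```text
time_s: 22.9
eef_pos: [496.2, 257.3, 211.8]
ee_rot: [-0.704, 0.704, -0.062, 0.062]
force: [-0.0, -0.8, -0.6]
grip_width: 0.277
```

```bash
python3 -c "
from h import *
to([496.1,257.4,177]); print(ctrl.sense()['wrist_torque'])"; python3 chk.py 13
```

```text
t 22.9 tcp [496.2 257.3 211.8] yaw -10.0 ydir [-1.e-04 -0.e+00 -1.e+00] F [-0.  -0.8 -0.6] w 0.277 tooldelta mm [-0.1 34.8  0.1]
[0.00721813 0.05420476 0.02822538]
side pred collar,tip px [[351.8, 264.8], [348.3, 302.7]]
crop origin 325 259
top pred collar,tip px [[203.6, 241.2], [216.7, 238.8]]
crop origin 185 215
```

View pics/c13.png

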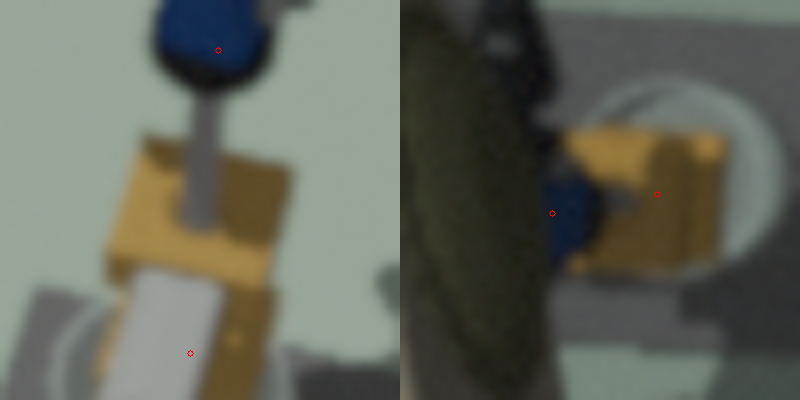

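Request:
{"name": "drive_tool", "arguments": {
  "gripper": [1, 1, 1, 1, 1, 1, 1, 1, 1, 1, 1, 1, 1, 1, 1, 1, 1, 1, 1, 1],
  "offset": [
    [0, 0.001, 0],
    [0, 0.0015, 0],
    [0, 0.002, 0],
    [0, 0.002, 0],
    [0, 0.002, 0],
    [0, 0.002, 0],
    [0, 0.0025, 0],
    [0, 0.0025, 0],
    [0, 0.0025, 0],
    [0, 0.0025, 0],
    [0, 0.0025, 0],
    [0, 0.0025, 0],
    [0, 0.0025, 0],
    [0, 0.0025, 0],
    [0, 0.002, 0],
    [0, 0.0015, 0],
    [0, 0.0005, 0],
    [0, 0, 0],
    [0, 0, 0],
    [0, 0, 0]
  ],
  "turn": [0, 0, 0, 0, 0, 0, 0, 0, 0, 0, 0, 0, 0, 0, 0, 0, 0, 0, 0, 0]
}}

```text
time_s: 24.67
eef_pos: [496.2, 257.3, 177.4]
ee_rot: [0.704, -0.704, 0.062, -0.062]
force: [0.0, -0.2, -0.6]
grip_width: 0.276
```

```bash
python3 -c "
from h import *
to([496.1,257.4,177]); print(ctrl.sense()['wrist_torque'])"; python3 chk.py 14; python3 -c "
import numpy as np,cv2
cv2.imwrite('pics/s14.png',cv2.resize(np.load('side14p.npy')[220:370,240:440,::-1],None,fx=4,fy=4))"
```

```text
t 24.67 tcp [496.2 257.3 177.4] yaw -10.01 ydir [ 3.e-04  1.e-04 -1.e+00] F [ 0.  -0.2 -0.6] w 0.276 tooldelta mm [-0.2  0.4  0.1]
[ 0.04177987  0.01882244 -0.00473115]
side pred collar,tip px [[350.7, 276.3], [347.3, 312.5]]
crop origin 324 269
top pred collar,tip px [[207.7, 240.4], [219.9, 238.1]]
crop origin 189 214
```

View pics/s14.png

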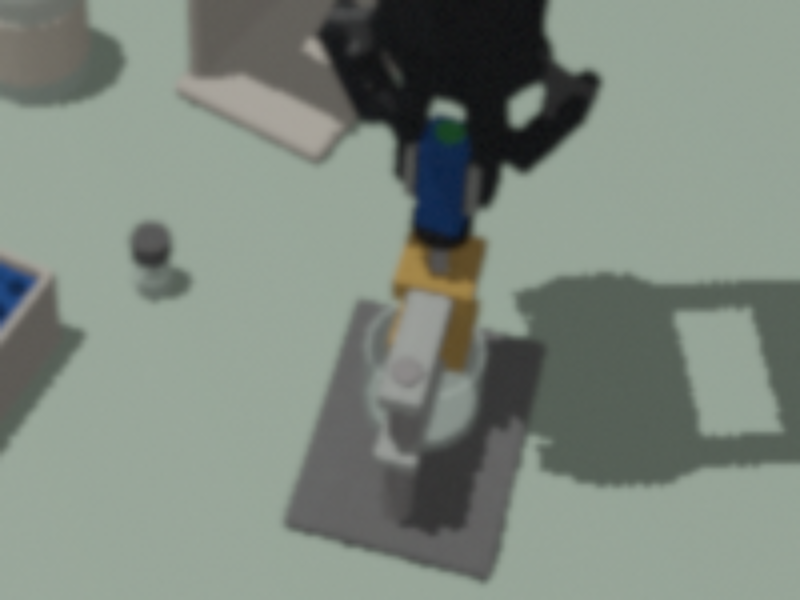

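Request:
{"name": "drive_tool", "arguments": {
  "gripper": [1, 1, 1, 1, 1, 1],
  "offset": [
    [0, 0, 0],
    [0, 0, 0],
    [0, 0, 0],
    [0, 0, 0],
    [0, 0, 0],
    [0, 0, 0]
  ],
  "turn": [0, 0, 0, 0, 0, 0]
}}

```text
time_s: 25.27
eef_pos: [496.2, 257.3, 177.3]
ee_rot: [0.704, -0.704, 0.062, -0.062]
force: [-0.1, 0.0, -0.4]
grip_width: 0.274
```

```bash
python3 -c "
from h import *
to([496.1,257.4,177]); print(abs(ctrl.sense()['dq']).max()); print(ctrl.finish_job())"
```

```text
t 25.27 tcp [496.2 257.3 177.3] yaw -10.01 ydir [ 0.  0. -1.] F [-0.1  0.  -0.4] w 0.274 tooldelta mm [-0.1  0.3  0.1]
0.0011866173688797716
the job is handed in; nothing more can be done
None
```

I carried out the whole task and handed it in at 25.3 s of the 58 s allowed; `finish_job` reported no verdict.

- **Lift and hold at the puck:** I gripped the probe by its blue handle with 60 N and lifted it straight out of the rack. I held it for over 3 s above the white disc's centre, with the tip about 14 to 15 mm up by the arm's own position.
- **Threading:** I centred the shaft on the bore by eye in both pictures, then lowered it through both bushings. Force and torque readings taken when each lowering move ended stayed near 1 N, so I saw no sign of contact.
- **Final state:** The probe is still gripped (opening steady at about 23 mm), upright and still. The tip is at a height of about 34 mm, midway between the beaker's floor and rim, and the collar is about 26 mm above the upper bushing. These heights come from the arm's position and the grip. In the last side picture the collar is visibly clear of the block and the beaker looks unmoved, but the tip itself is hidden.

**Disagreements:**
- **Tip height at the puck:** The networks put the tip 10 to 15 mm above the disc, depending on the camera. I raised it 1 mm and kept holding.
- **Bore position:** The cameras and networks differed by up to 3 or 4 mm. Measuring the bore below its chamfer brought the cameras within about 1 mm, and I took the middle.

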